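# Slip a stop collar onto a jack's ram

### The job

On the garage bench a bottle jack stands with its ram raised. Slip the yellow C-shaped stop collar sideways through its gap onto the bare ram, under the saddle, so that it sits flat on the jack's body with the ram right inside the round of the C. Leave the red and green collars where they lie.

Things in the scene. Friction and masses are not known exactly. Their poses are not given: they have to be found in the camera images.
- jack: blue bottle jack (mm), fixed. Origin: on the ram's upright axis at bench height, z up. Base 120 x 110; round body 90 across, its flat top (84 across) 140 above the bench; then the bare steel ram, 24 across, 140 to 190 high; then the dark saddle, 50 across, 190 to 204 high, wider than a collar's slot. Pump and handle socket at -x stay under 100 high: a collar can come from any side
- collar_yellow: Yellow C-shaped collar (mm) lying flat, 24 thick. Origin: underside, centre of the slot's round end; z up. Slot 42 wide, straight, mouth at x +24, ends in a half round of radius 21 about the origin; outer radius 37. Black upright fin handle opposite the mouth: x -67 to -35, 12 thick in y, rising 62 from the underside; pinch across y at x -51, 45 above the underside. 0.1-0.2 kg
- collar_red: A red C-shaped collar of the same shape, size and axes as the yellow one; not to be moved
- collar_green: A green C-shaped collar of the same shape, size and axes as the yellow one; not to be moved
Not all that is in view belongs to the job. There is more than one size of the collar_yellow; the one meant has the size given above.

How it is judged:
By the outcome, as a careful person would: the job done as asked, in the order asked, and still so for the second after the job is handed in, with the robot touching nothing.
It also fails if it takes over 40 s, if anything falls off the work surface, if the arm or the gripper's body presses on something with over 40 N, if the wrist force passes 120 N, or if a joint passes its speed limit or range.

### The arm

A 6-joint arm with a two-finger parallel gripper is mounted at the origin on the work surface. World frame = base frame: x ahead of the robot, y to its left, z up, the work surface at z = 0. Lengths are in m, angles in degrees, forces in N, time in s.
With the tool pointing down it reaches from about 0.35 to 0.875 m from the base axis. Payload 4.2 kg.
Tool frame: the origin (TCP) lies on the front face of the gripper's body, between the roots of the fingers; the fingertips stand finger_overhang ahead of it and the grasp point (between the pads) lies 51 mm ahead of it (finger_overhang is the distance from the TCP to the fingertips, in m); z points along the fingers, y is the line along which they close (so a half turn about z gives the same grasp; the last joint's range is limited). The gripper opens to 87 mm and grips with 3 to 60 N. Pads are 19 mm wide; open, the fingers measure 117 mm over their backs; the gripper's body (75 mm by 190 mm) begins 51 mm behind the grasp point.
Start: joints at [78.3, 22.042, 0.453, 0, -68.411, -14.817], TCP at [0.279, 0.559, 0.292] pointing down, gripper open.
Joint ranges: [-179.83, 179.83], [-69.29, 118.12], [-61.27, 80.66], [-181.25, 117.63], [-171.15, -9.14], [-177.46, 177.46]. Speed limits (degrees/s): [159.86, 159.86, 180, 180, 180, 180].

### API

Orientations are given as a 3x3 rotation matrix whose columns are the frame's x, y, z axes.
In Python, from station import sense, capture, camera_model, finish_job, finger_overhang gives the robot as it stands. The module is installed in compiled form; this text tells all that it offers.
- The arm moves only by the tool jog_arm, never from a script. Its argument "rows" is a list that holds one entry, the list of rows, each a list of 4 numbers: the shift along the tool's x, y, z in m, then the turn about the tool's z in rad. A call has 1 to 20 rows; each row shifts and turns the commanded pose from where the row before left it, along the tool's axes as they then stand; what a row does not reach is not made up. A row lasts 1/8 s, in which the tool goes at most 62.5 mm and 10.7 degrees, less where a joint would pass 70% of its speed; a pose out of reach is approached as far as the arm can. A call is refused whole if a number of a shift passes 0.0625 or a number of a turn 0.188, either way. A call with a gripper value outside its range is refused whole. "claw" is the opening, from 0 (shut) to 1 (fully open), set as the call begins (left out, the last holds). The fingers move at their own pace and stop on an object; the grip force is fixed at half the most. Time passes only in rows, so rows that do not move let the fingers close. It gives the time, the measured TCP pose, the force, the opening and the grip force at its end, in the units of the state.
- sense(): the state, without advancing time (a new reading comes with each control period).
- capture(name): name is "scene" or "top" or "wrist"; returns the picture (480x640x3 uint8, red, green, blue); there is no depth.
- camera_model(name): a dict with "fovy" (degrees; the focal length in pixels is half the picture's height over the tangent of half this angle, whatever the lens; pixels are square), "cx", "cy" (the principal point, pixels), "eye" and "rotation" of the camera in the world. Camera axes: x right, y down, z forward; pixel columns grow to the right and rows downward; lengths in m; the calibration is good to about 2 mm. A picture is of the moment at which its call begins: read the wrist's pose just before it. camera_model takes no time and is no camera call; for the wrist camera it gives the pose at the moment of the call.
- finish_job(): hands the job in; it is judged then, once.
The state is a dict: "time_s": time; "joints": joint angles; "joint_velocities": joint speeds; "effort": joint torques, N m; "tcp_pos": TCP position; "ee_rot": TCP orientation; "wrist_force": force on the tool from outside, world axes, zero at the start; "moment": the same for the moment, N m; "gripper_width": opening from 0.0 (shut) to 1.0 (fully open); "gripper_force": force on a finger pad.
Only numpy, scipy, OpenCV 4.12 (cv2) and the standard library are available. Lean on these libraries where they do the work, as an engineer would, in place of code of your own. Each camera call takes 0.05 s, during which the arm holds its last target. There are 200 camera calls.

## Working session

There is one attempt and no reset: what is moved stays moved. The work goes in short steps, Python scripts to look and compute and a tool call to move; the robot and the scene stay as the last step left them, time stands still between calls to the robot, and variables do not carry over. Pictures are saved under pics/ and viewed, at most 10 in all, crops included, and the job is handed in when it is done.

Besides the shell and the picture viewer there is one more tool, called after "Call:" as name([rows], argument=value, ...), one row to a line, values as JSON. jog_arm: Moves the arm, as the interface text tells. Its arguments: {"type":"object","properties":{"rows":{"type":"array"},"claw":{"type":"number"}},"required":["rows"]}

```bash
mkdir -p pics; python3 - <<'E'
from station import *
import cv2,numpy as np
print(finger_overhang, sense())
for n in("scene","top"):
    print(n,camera_model(n)); cv2.imwrite(f"pics/{n}0.png",capture(n)[:,:,::-1])
E
```

```text
0.0697 {'time_s': 0.0, 'joints': array([ 7.83007631e+01,  2.20926740e+01,  3.80198589e-01, -2.76208727e-02,
       -6.84133535e+01, -1.48162468e+01]), 'joint_velocities': array([-0.00523844,  0.05564396, -0.12512897, -0.09696847, -0.03257997,
        0.09545465]), 'effort': array([-1.36790122e-04, -3.90668428e+01,  1.87401813e+01,  4.21997845e+00,
        1.09921544e-02, -1.83057668e-04]), 'tcp_pos': array([0.27880893, 0.55886268, 0.29114571]), 'ee_rot': array([[ 8.94734391e-01, -4.46597793e-01, -8.84260898e-04],
       [-4.46598650e-01, -8.94732029e-01, -2.05956789e-03],
       [ 1.28621926e-04,  2.23767594e-03, -9.99997488e-01]]), 'wrist_force': array([-0.41226676,  0.53642907,  0.18932383]), 'moment': array([-0.04355347, -0.01129418,  0.00493489]), 'gripper_force': 0.0, 'gripper_width': 0.9990057871032051}
scene {'fovy': 43.74131341785508, 'cx': 310.98120134284403, 'cy': 238.80871462479107, 'eye': array([1.00319786, 0.37635968, 1.08113068]), 'rotation': array([[-0.63293893,  0.65890633, -0.40648587],
       [ 0.77418457,  0.54216362, -0.32664484],
       [ 0.0051535 , -0.52144133, -0.85327158]])}
top {'fovy': 53.19554736115295, 'cx': 311.08428906782615, 'cy': 241.16879145272915, 'eye': array([ 0.32271033, -0.01635517,  0.88416333]), 'rotation': array([[-0.00274577, -0.98373198,  0.17962143],
       [-0.99997845,  0.00162979, -0.00636021],
       [ 0.005964  , -0.17963502, -0.98371525]])}
```

View pics/scene0.png

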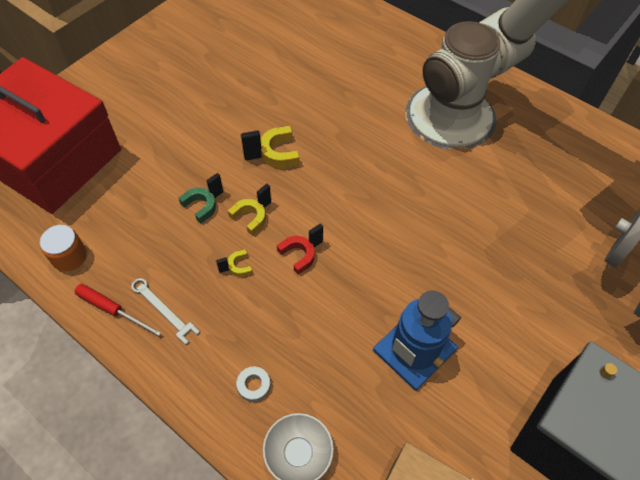

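View pics/top0.png

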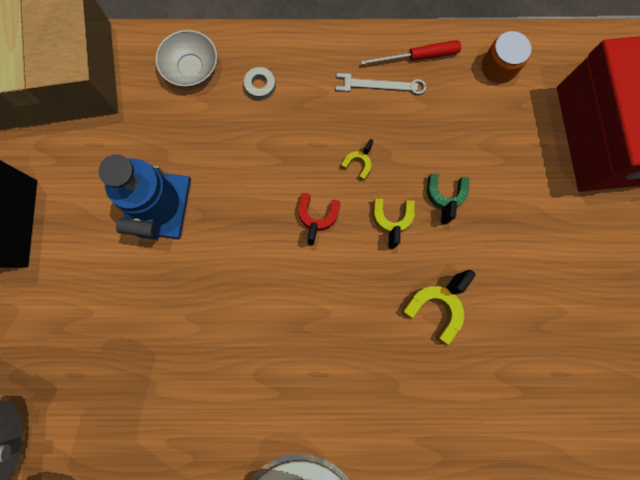

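The scene has three yellow collars. The medium one, at scene (248,212) and top (394,215), matches red and green in size. The jack's saddle is at top (117,170) and scene (433,305).

```bash
cat > h.py <<'E'
from station import *
import cv2,numpy as np
def ray(n,px,m=None):
    m=m or camera_model(n); f=240/np.tan(np.radians(m["fovy"]/2)); px=np.atleast_2d(px).astype(float)
    d=np.c_[(px-[m["cx"],m["cy"]])/f,np.ones(len(px))]@m["rotation"].T
    return m["eye"],d
def plane(n,px,z,m=None):
    e,d=ray(n,px,m); return (e+d*((z-e[2])/d[:,2])[:,None])[:,:2]
def tri(rays):
    A=np.zeros((3,3));b=np.zeros(3)
    for e,d in rays:
        d=d[0]/np.linalg.norm(d[0]);P=np.eye(3)-np.outer(d,d);A+=P;b+=P@e
    return np.linalg.solve(A,b)
def blob(mask,seed,r):
    k,lab,st,c=cv2.connectedComponentsWithStats(mask.astype(np.uint8))
    i=min((i for i in range(1,k) if st[i,4]>40),key=lambda i:np.hypot(*(c[i]-seed)))
    return lab==i,c[i]
def circ(p,R,inl=.002):  # circle fit with known R, robust
    from scipy.optimize import least_squares
    return least_squares(lambda c:np.hypot(*(p-c).T)-R,p.mean(0),loss='soft_l1',f_scale=.001).x
E
python3 - <<'E'
from h import *
out={}
for n,sy,sf,ss in(("scene",(248,212),(264,194),(433,305)),("top",(394,215),(395,237),(117,170))):
    im=cv2.imread(f"pics/{n}0.png"); h=cv2.cvtColor(im,cv2.COLOR_BGR2HSV); 
    y=(h[...,0]>20)&(h[...,0]<36)&(h[...,1]>150)&(h[...,2]>60)
    b,c=blob(y,sy,0); v=h[...,2][b]; print(n,c,b.sum(),np.percentile(v,[5,25,50,75,95]))
    top=b&(h[...,2]>np.percentile(v,75)*.88)
    p=np.argwhere(top)[:,::-1]; w=plane(n,p,.024)
    mu=w.mean(0); print(" top centroid",mu,"area mm2",cv2.contourArea(cv2.convexHull((w*1000).astype(np.float32))))
    dk=(h[...,2]<50); 
    f,fc=blob(dk,sf,0); print(" fin",fc,f.sum(),plane(n,fc,.062),plane(n,fc,.031)); 
    s=dk.copy(); s=(h[...,1]<90)&(h[...,2]<100); s,sc=blob(s,ss,0); 
    cn=max(cv2.findContours(s.astype(np.uint8),0,1)[0],key=cv2.contourArea)
    e=cv2.fitEllipse(cn); print(" saddle",e,s.sum(),plane(n,e[0],.204)); out[n]=e[0]
    for q,cen in(("y",sy),("s",ss)):
        x0,y0=cen; cv2.imwrite(f"pics/{n}_{q}.png",cv2.resize(im[max(0,y0-45):y0+45,max(0,x0-60):x0+60],None,fx=3.3,fy=3.3,interpolation=cv2.INTER_NEAREST))
print(tri([ray(n,out[n]) for n in out]))
I=[cv2.imread(f"pics/{n}_{q}.png") for n in("scene","top") for q in "ys"]
I=[cv2.resize(i,(400,300)) for i in I]
cv2.imwrite("pics/m1.png",np.vstack([np.hstack(I[:2]),np.hstack(I[2:])]))
E
```

```text
scene [249.90962672 211.10609037] 509 [ 96. 170. 199. 200. 200.]
 top centroid [ 0.52792581 -0.17491516] area mm2 3675.510517508723
 fin [264.11904762 195.56666667] 210 [[ 0.49794157 -0.15637763]] [[ 0.48257265 -0.17258248]]
 saddle ((437.2008361816406, 314.6344909667969), (31.124841690063477, 54.338619232177734), 151.6305389404297) 917 [[0.56713195 0.28614082]]
top [393.4398827  215.53079179] 682 [ 93.05 162.   174.   181.   182.  ]
 top centroid [ 0.52884496 -0.175255  ] area mm2 3622.6077615548857
 fin [393.86829268 237.35609756] 205 [[ 0.47936841 -0.16640263]] [[ 0.48527527 -0.17206023]]
 saddle ((117.44776916503906, 172.06520080566406), (30.918493270874023, 40.65897750854492), 123.7956771850586) 997 [[0.55118901 0.26512476]]
[0.55747085 0.27974246 0.17890124]
```

View pics/m1.png

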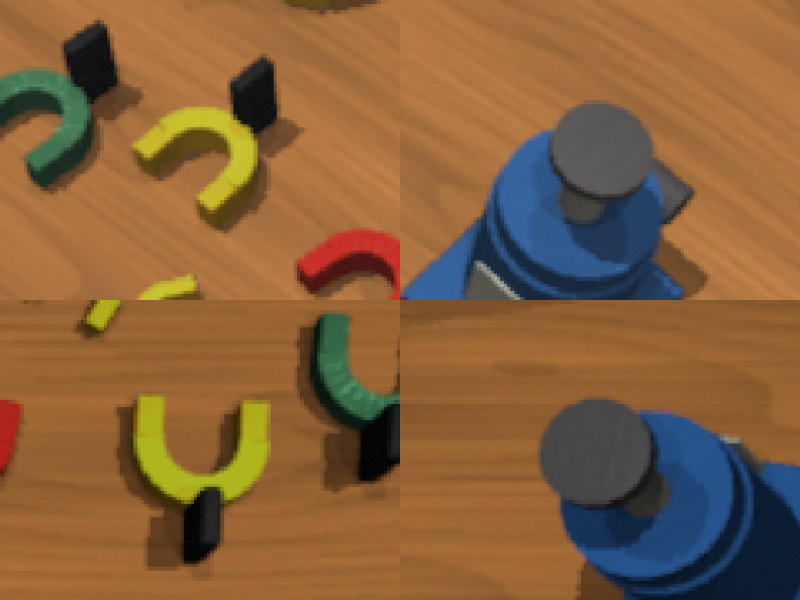

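Top-left and bottom-left show the yellow collar with its mouth pointing about +x and its fin towards the robot. The saddle disc centres are about (433,305) in scene and (116,170) in top.

```bash
python3 - <<'E'
from h import *
out={}
for n,sy,ss in(("scene",(248,212),(433,305)),("top",(394,215),(116,170))):
    im=cv2.imread(f"pics/{n}0.png"); h=cv2.cvtColor(im,cv2.COLOR_BGR2HSV)
    y=(h[...,0]>20)&(h[...,0]<36)&(h[...,1]>150)&(h[...,2]>60); b,c=blob(y,sy,0)
    b&=h[...,2]>np.percentile(h[...,2][b],75)*.88
    w=plane(n,np.argwhere(b)[:,::-1],.024)*1000
    R=cv2.minAreaRect(w.astype(np.float32)); print(n,"rect",R)
    hull=cv2.convexHull(w.astype(np.float32))[:,0]
    # outer round: hull pts behind (lower along mouth dir)
    s=((h[...,1]<70)&(h[...,2]<110)&(h[...,2]>62)).astype(np.uint8)
    s=cv2.morphologyEx(s,cv2.MORPH_OPEN,cv2.getStructuringElement(2,(17,17)))
    s,sc=blob(s,ss,0); q=plane(n,np.argwhere(s)[:,::-1],.204)*1000
    (cx,cy),r=cv2.minEnclosingCircle(q.astype(np.float32)); print(" saddle",sc,s.sum(),q.mean(0),(cx,cy),r); out[n]=sc
print(tri([ray(n,out[n]) for n in out]))
s=sense();m=camera_model("wrist");print("wristcam offset in tool",s["ee_rot"].T@(m["eye"]-s["tcp_pos"]),s["ee_rot"].T@m["rotation"],m["fovy"])
E
```

```text
scene rect ((530.0035400390625, -174.9396514892578), (73.2288818359375, 58.10120391845703), 86.51075744628906)
 saddle [432.94099379 304.29347826] 644 [556.11885042 270.83685602] (555.7589111328125, 270.7991943359375) 24.50617027282715
top rect ((530.23828125, -175.61477661132812), (72.72215270996094, 57.26634979248047), 86.35040283203125)
 saddle [114.73241206 169.90452261] 796 [554.56510919 269.3618083 ] (554.7846069335938, 269.2317810058594) 24.168441772460938
[0.55518413 0.2704616  0.20180589]
wristcam offset in tool [ 0.07829566  0.00057045 -0.09270932] [[ 1.24984555e-03 -9.58057944e-01 -2.86571830e-01]
 [ 9.99998812e-01  9.38834229e-04  1.22268287e-03]
 [-9.02357598e-04 -2.86573017e-01  9.58057979e-01]] 60.304084501844464
```

The two views agree within 2 mm:
- **Ram axis:** about (0.555, 0.270), with the saddle at z 0.202 against the stated 0.204 and radius 24.5 against 25.
- **Collar:** origin about (0.5365, -0.1757), yaw -3.5°, outline 73 x 58 against the stated 74 x 61.

Next I rise and travel to above the fin.

Call:
jog_arm([
  [[0, 0, -0.045, 0], [0, 0, -0.045, 0], [0.0394, 0.0433, 0, 0], [0.0394, 0.0433, 0, 0], [0.0394, 0.0433, 0, 0], [0.0394, 0.0433, 0, 0], [0.0394, 0.0433, 0, 0], [0.0394, 0.0433, 0, 0], [0.0394, 0.0433, 0, 0], [0.0394, 0.0433, 0, 0], [0.0394, 0.0433, 0, 0], [0.0394, 0.0433, 0, 0], [0.0394, 0.0433, 0, 0], [0.0394, 0.0433, 0.04, 0], [0.0394, 0.0433, 0.04, 0], [0, 0, 0.05, -0.133], [0, 0, 0.05, -0.133], [0, 0, 0, -0.135], [0, 0, 0, 0]],
], claw=1)

```text
time_s: 2.48
tcp_pos: [0.482, -0.1598, 0.211]
ee_rot: [[0.998, -0.063, -0.002], [-0.063, -0.998, -0.0], [-0.002, 0.0, -1.0]]
wrist_force: [0.4, 0.0, 0.8]
gripper_width: 1.0
gripper_force: 0.0
```

```bash
python3 - <<'E'
from h import *
m=camera_model("wrist"); im=capture("wrist")[:,:,::-1].copy(); cv2.imwrite("pics/w1.png",im)
s=sense(); f=240/np.tan(np.radians(m["fovy"]/2))
h=cv2.cvtColor(im,cv2.COLOR_BGR2HSV)
y=(h[...,0]>20)&(h[...,0]<36)&(h[...,1]>150)&(h[...,2]>60)
q=m["rotation"].T@(np.array([.53,-.1752,.024])-m["eye"]); seed=q[:2]/q[2]*f+[m["cx"],m["cy"]]
b,c=blob(y,seed,0); b&=h[...,2]>np.percentile(h[...,2][b],75)*.88
w=plane("wrist",np.argwhere(b)[:,::-1],.024,m)*1000
print(seed,c,cv2.minAreaRect(w.astype(np.float32)),s["tcp_pos"])
E
```

```text
[336.3605503  165.61343682] [336.98702785 168.51507058] ((530.1991577148438, -175.58187866210938), (74.55318450927734, 56.71976852416992), 86.43736267089844) [ 0.48239656 -0.15979725  0.21169752]
```

View pics/w1.png

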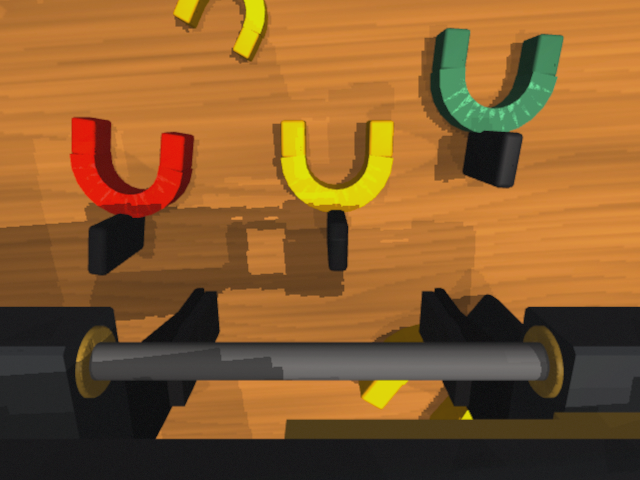

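The wrist view shows the yellow collar at (336,168) with its fin at (338,240), open bench on both sides, and a measured position that agrees with the other two. I'll descend on the fin, close and lift.

Call:
jog_arm([
  [[0.0043, 0.0126, 0, 0], [0, 0, 0.04, 0], [0, 0, 0.04, 0], [0, 0, 0.025, 0], [0, 0, 0.01, 0], [0, 0, 0, 0], [0, 0, 0, 0]],
])

```text
time_s: 3.4
tcp_pos: [0.4867, -0.1728, 0.098]
ee_rot: [[0.998, -0.062, 0.003], [-0.062, -0.998, -0.0], [0.003, 0.0, -1.0]]
wrist_force: [-0.6, 0.3, -0.1]
gripper_width: 1.0
gripper_force: 0.0
```

Call:
jog_arm([
  [[0, 0, 0, 0], [0, 0, 0, 0], [0, 0, 0, 0], [0, 0, 0, 0], [0, 0, 0, 0], [0, 0, 0, 0], [0, 0, 0, 0], [0, 0, 0, 0]],
], claw=0)

```text
time_s: 4.4
tcp_pos: [0.4858, -0.1726, 0.0967]
ee_rot: [[0.998, -0.062, -0.0], [-0.062, -0.998, 0.0], [-0.0, -0.0, -1.0]]
wrist_force: [-0.0, 0.4, -0.6]
gripper_width: 0.172
gripper_force: 0.0
```

Call:
jog_arm([
  [[0, 0, 0, 0], [0, 0, 0, 0], [0, 0, 0, 0], [0, 0, -0.02, 0], [0, 0, -0.04, 0], [0, 0, -0.05, 0], [0, 0, -0.05, 0], [0, 0, 0, 0]],
])

```text
time_s: 5.4
tcp_pos: [0.4875, -0.1729, 0.2608]
ee_rot: [[0.998, -0.061, 0.009], [-0.061, -0.998, -0.001], [0.009, 0.0, -1.0]]
wrist_force: [-0.0, 0.3, -3.2]
gripper_width: 0.135
gripper_force: 30.0
```

The grip is sound at 30 N with a width of about 12 mm. Before carrying, I check the height of the black box beside the jack.

```bash
python3 - <<'E'
from h import *
a=cv2.imread("pics/scene0.png")[330:480,490:640];b=cv2.imread("pics/top0.png")[130:280,0:150]
cv2.imwrite("pics/m2.png",cv2.resize(np.hstack([a,b]),None,fx=2.6,fy=2.6)*1)
E
```

```text
(no output)
```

View pics/m2.png

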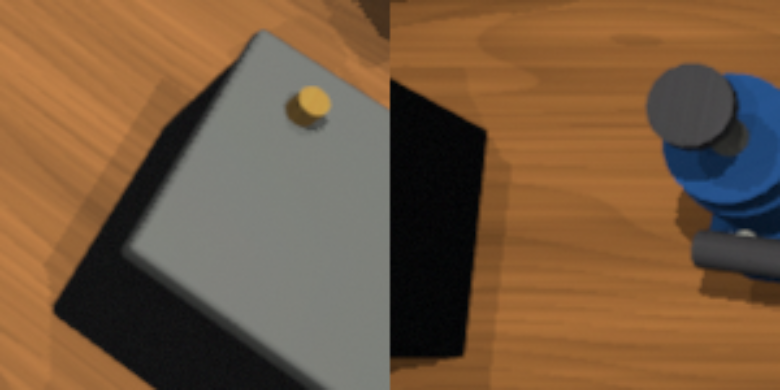

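The box's foot edge, at top (37,180) to (28,267), lies at y of about 0.5. That is well clear of the gripper, which reaches only y 0.37.

Call:
jog_arm([
  [[-0.05, 0, 0, 0], [-0.04, -0.02, 0, 0], [-0.018, -0.045, 0, 0], [0, -0.0542, 0, 0], [0, -0.0542, 0, 0], [0, -0.0542, 0, 0], [0, -0.0542, 0, 0], [0, -0.0542, 0, 0], [0, -0.05, 0, 0], [0, -0.035, 0, 0], [0, -0.025, 0, 0], [0, 0, 0, 0], [0, 0, 0, 0], [0, 0, 0, 0]],
])

```text
time_s: 7.15
tcp_pos: [0.4054, 0.2781, 0.2567]
ee_rot: [[0.998, -0.063, -0.0], [-0.063, -0.998, -0.0], [-0.0, 0.0, -1.0]]
wrist_force: [-0.5, -0.5, -2.3]
gripper_width: 0.134
gripper_force: 30.0
```

```bash
python3 - <<'E'
from h import *
s=sense();print(s["tcp_pos"],s["ee_rot"],s["wrist_force"])
m=camera_model("wrist"); im=capture("wrist")[:,:,::-1].copy()
a=cv2.resize(im,(400,300));b=cv2.resize(capture("top")[100:340,0:320,::-1],(400,300))
cv2.imwrite("pics/m3.png",np.hstack([a,b])); cv2.imwrite("pics/w2.png",im)
E
```

```text
[0.40537958 0.2780792  0.2566627 ] [[ 9.98010742e-01 -6.30425271e-02 -4.46601477e-04]
 [-6.30426861e-02 -9.98010770e-01 -3.51310454e-04]
 [-4.23565585e-04  3.78766563e-04 -9.99999839e-01]] [-0.48029145 -0.52935971 -2.3376017 ]
```

View pics/m3.png

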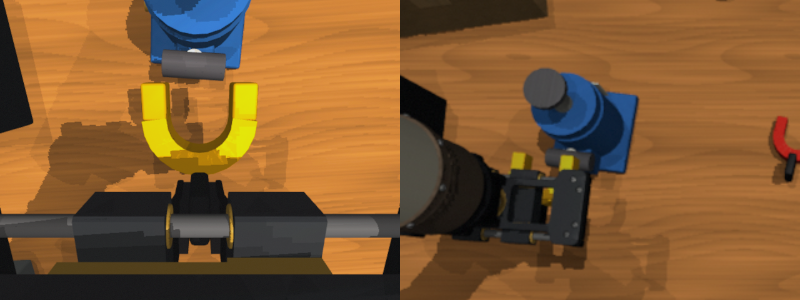

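The collar hangs level in the wrist view, centred at about (199,125) with its mouth towards the jack. I insert between the body top and the saddle.

Call:
jog_arm([
  [[0, -0.0015, 0.007, 0], [0.025, 0, 0, 0], [0.025, 0, 0, 0], [0.02, 0, 0, 0], [0.015, 0, 0, 0], [0.008, 0, 0, 0], [0.006, 0, 0, 0], [0, 0, 0, 0], [0, 0, 0, 0]],
])

```text
time_s: 8.38
tcp_pos: [0.504, 0.2746, 0.2498]
ee_rot: [[0.998, -0.061, -0.0], [-0.061, -0.998, 0.0], [-0.0, -0.0, -1.0]]
wrist_force: [-0.9, -0.2, -1.1]
gripper_width: 0.137
gripper_force: 30.0
```

```bash
python3 - <<'E'
from h import *
s=sense();print(s["tcp_pos"],s["wrist_force"])
im=capture("scene")[:,:,::-1].copy()
a=cv2.resize(im[250:370,350:510],(400,300));b=cv2.resize(capture("wrist")[:,:,::-1],(400,300))
cv2.imwrite("pics/m4.png",np.hstack([a,b]))
E
```

```text
[0.50400691 0.27462574 0.24981264] [-0.89352175 -0.17585275 -1.10460406]
```

View pics/m4.png

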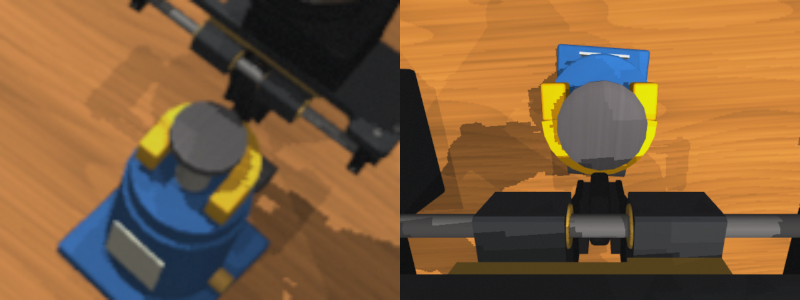

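The collar is around the ram under the saddle, with the saddle centred at (602,125) in the wrist half against the collar's 599. I lower it gently.

Call:
jog_arm([
  [[0, 0.001, 0.004, 0], [0, 0, 0.004, 0], [0, 0, 0.002, 0], [0, 0, 0.001, 0], [0, 0, 0, 0], [0, 0, 0, 0]],
])

```text
time_s: 9.22
tcp_pos: [0.5044, 0.2737, 0.2389]
ee_rot: [[0.998, -0.062, 0.0], [-0.062, -0.998, 0.0], [0.0, -0.0, -1.0]]
wrist_force: [0.2, -0.5, -1.9]
gripper_width: 0.135
gripper_force: 30.0
```

Call:
jog_arm([
  [[0, 0, 0.001, 0], [0, 0, 0.001, 0], [0, 0, 0, 0], [0, 0, 0, 0]],
])

```text
time_s: 9.72
tcp_pos: [0.5044, 0.2736, 0.2368]
ee_rot: [[0.998, -0.062, 0.0], [-0.062, -0.998, 0.0], [0.0, -0.0, -1.0]]
wrist_force: [0.4, -0.9, -2.4]
gripper_width: 0.139
gripper_force: 30.0
```

Call:
jog_arm([
  [[0, 0, 0.0005, 0], [0, 0, 0.0005, 0], [0, 0, 0, 0], [0, 0, 0, 0]],
])

```text
time_s: 10.22
tcp_pos: [0.5044, 0.2736, 0.2367]
ee_rot: [[0.998, -0.061, 0.001], [-0.061, -0.998, 0.0], [0.001, -0.0, -1.0]]
wrist_force: [-3.3, -0.7, 4.1]
gripper_width: 0.136
gripper_force: 30.0
```

Contact: z stopped at 0.2367 and the force rose by about 6 N. I release and back off.

Call:
jog_arm([
  [[0, 0, 0, 0], [0, 0, 0, 0], [0, 0, 0, 0], [0, 0, 0, 0], [0, 0, 0, 0], [0, 0, 0, 0], [0, 0, 0, 0]],
], claw=0.8)

```text
time_s: 11.1
tcp_pos: [0.5044, 0.2736, 0.2357]
ee_rot: [[0.998, -0.062, 0.0], [-0.062, -0.998, 0.0], [0.0, -0.0, -1.0]]
wrist_force: [0.3, -0.1, -0.4]
gripper_width: 0.78
gripper_force: 0.0
```

Call:
jog_arm([
  [[0, 0, -0.02, 0], [0, 0, -0.04, 0], [0, 0, -0.04, 0], [-0.04, 0, -0.02, 0], [-0.05, 0, 0, 0], [-0.03, 0, 0, 0], [0, 0, 0, 0], [0, 0, 0, 0]],
])

```text
time_s: 12.1
tcp_pos: [0.3849, 0.2812, 0.356]
ee_rot: [[0.998, -0.062, 0.001], [-0.062, -0.998, 0.0], [0.001, -0.0, -1.0]]
wrist_force: [0.2, 0.2, 0.5]
gripper_width: 0.804
gripper_force: 0.0
```

```bash
python3 - <<'E'
from h import *
s=sense();print(s["tcp_pos"],s["wrist_force"],s["gripper_width"])
a=cv2.resize(capture("scene")[250:370,350:510,::-1],(400,300));b=cv2.resize(capture("top")[100:340,40:360,::-1],(400,300))
cv2.imwrite("pics/m5.png",np.hstack([a,b]))
m=camera_model("wrist"); cv2.imwrite("pics/w5.png",capture("wrist")[:,:,::-1])
im=cv2.imread("pics/w5.png");h=cv2.cvtColor(im,cv2.COLOR_BGR2HSV)
y=(h[...,0]>20)&(h[...,0]<36)&(h[...,1]>150)&(h[...,2]>60)
w=plane("wrist",np.argwhere(y)[:,::-1],.164,m);w=w[np.hypot(*(w-[.555,.27]).T)<.06]*1000
print(cv2.minAreaRect(w.astype(np.float32)) if len(w) else 0)
E
```

```text
[0.38493569 0.28119612 0.35596729] [0.18080514 0.23738791 0.52232817] 0.8043145338718716
((523.7750244140625, 272.1402893066406), (61.64419174194336, 19.357349395751953), 86.5030746459961)
```

View pics/m5.png

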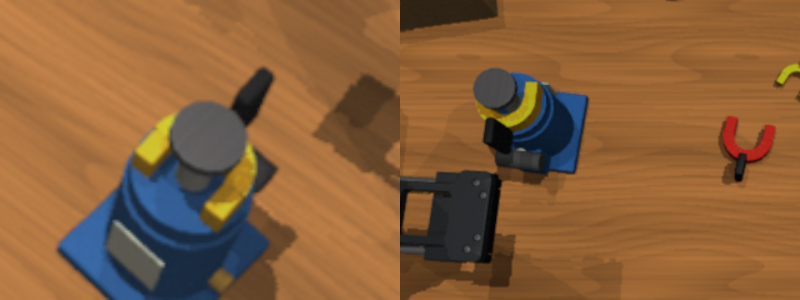

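The collar lies flat on the jack's body with the ram inside the C and the fin free at scene (255,95). The gripper is clear, so I hand the job in.

```bash
python3 -c "from station import *; print(finish_job())"
```

```text
the job is handed in; nothing more can be done
None
```

I slipped the medium yellow collar onto the bare ram under the saddle; it sits flat on the jack's body with the ram inside the C, the red and green collars were not touched, and the job was handed in at about 12 s.

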